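Unpack ink cartridges into the storage tub

ROBOT

A 6-joint arm with a two-finger parallel gripper is mounted at the origin on the work surface. World frame = base frame: x ahead of the robot, y to its left, z up, the work surface at z = 0. Lengths are in mm, angles in rad, forces in N, time in s.
With the tool pointing down it reaches from about 350 to 775 mm from the base axis. Payload 7.3 kg.
Tool frame: the origin (TCP) lies at the very end of the fingers, on their centre line; the grasp point (between the pads) lies 19 mm behind it; z points along the fingers, y is the line along which they close (so a half turn about z gives the same grasp; the last joint's range is limited). The gripper opens to 92 mm and grips with 3 to 60 N. Pads are 19 mm wide; open, the fingers measure 130 mm over their backs; the gripper's body (75 mm by 190 mm) begins 47 mm behind the grasp point.
Start: joints at [-0.146, 0.342, 1.524, -0, 1.275, -0.146], TCP at [525.019, 0.019, 226.741] pointing down, gripper open.
Joint ranges: [-2.53, 2.53], [-0.77, 2.02], [0.04, 2.7], [-1, 4.14], [0.28, 2.66], [-3.11, 3.11]. Speed limits (rad/s): [2.57, 2.57, 3.14, 3.14, 3.14, 3.14].

INTERFACE

Orientations are given as [roll, pitch, yaw] about the fixed x, y, z axes, in that order (R = Rz(yaw) Ry(pitch) Rx(roll)).
In Python, from plant import get_obs, optics, ticket, finder gives the robot as it stands.
- The arm moves only by the tool send_rows, never from a script. Its arguments are lists of equal length, an entry for each row: "offset": the shift along the tool's x, y, z scaled (see below), a list of three; "delta_rot": the turn, a rotation vector about the tool's x, y, z scaled (see below), a list of three. In form: {"offset": [[dx, dy, dz], ...], "delta_rot": [[rx, ry, rz], ...]}. A call has 1 to 8 rows; each row is the pose to reach, as a shift and turn from the pose commanded when the call began, along the tool's axes at that moment, turning the shorter way round; what a row does not reach only later rows make up. The controller multiplies each number of a shift by 120 mm and each number of a turn by 360 degrees. A row lasts 1/8 s, in which the tool goes at most 62.5 mm and 10.7 degrees, less where a joint would pass 70% of its speed; a pose out of reach is approached as far as the arm can. A call with a number of a shift or a turn outside -1 to 1 is refused whole. A call with a gripper value outside its range is refused whole. "grip" is the opening, from 0 (shut) to 1 (fully open), set as the call begins (left out, the last holds). The fingers move at their own pace and stop on an object; the grip force is fixed at half the most. Time passes only in rows, so rows that repeat a pose let the fingers close. It gives the time, the measured TCP pose, the force, the opening and the grip force at its end, in the units of the state.
- get_obs(): the state, without advancing time (a new reading comes with each control period).
- optics.capture(name): name is "scene" or "side" or "wrist"; returns the picture (480x640x3 uint8, red, green, blue); there is no depth.
- optics.get_calibration(name): a dict with "fx", "fy", "cx", "cy" (pixels), "world_from_camera" (4x4, takes a point from camera to world coordinates). Camera axes: x right, y down, z forward; pixel columns grow to the right and rows downward; lengths in mm; the calibration is good to about 2 mm. A picture is of the moment at which its call begins: read the wrist's pose just before it. get_calibration takes no time and is no camera call; for the wrist camera it gives the pose at the moment of the call.
- ticket.close_job(): hands the job in; it is judged then, once.
Trained networks look in the newest picture that a camera, given by its name, has taken for a name from the list of things; names that differ only in an ending like _2 or _b are one class to them, and where a whole thing is asked for, a point or a joint stands for the part that bears it (a point fixed in the world has none). Each returns a list of dicts, best first, with "confidence" (0 to 1); they miss things now and then, are a little off and sometimes report something else, mostly with a low value. They report only what shows in the picture. A call takes as long as a camera call. They do not tell look-alikes from the thing itself.
- finder.boxes_of(target, camera): "box" ([left, top, right, bottom] in pixels, round what is visible of it).
- finder.silhouettes(target, camera): "region" (480x640 bool, what is visible of it) and "box" ([left, top, right, bottom] in pixels, round what is visible of it).
- finder.pinpoint(target, camera): "uv" ([column, row] in pixels: a listed point, or the origin of a listed thing).
The state is a dict: "time": time; "joint_positions": joint angles; "dq": joint speeds; "tau": joint torques, N m; "tool_pos": TCP position; "tcp_rot": TCP orientation; "contact_force": force on the tool from outside, world axes, zero at the start; "moment": the same for the moment, N m; "grip_width": finger opening in mm; "finger_force": force on a finger pad.
Only numpy, scipy, OpenCV 4.12 (cv2) and the standard library are available. Lean on these libraries where they do the work, as an engineer would, in place of code of your own. Each camera call takes 0.05 s, during which the arm holds its last target. There are 200 camera calls.

TASK

First open up the job: fold both flaps of the delivered carton right back outwards, well past upright, and lift the lid off the round blue tub and lay it aside on the bench, right way up. Then move every ink cartridge that is in the carton into the tub, and finally put the lid back on so that it sits flat and fully home, leaving the flaps folded back and the book, roll of tape and tape dispenser where they are.

Things in the scene. Friction and masses are not known exactly. Their poses are not given: they have to be found in the camera images.
- carton: Open-topped brown carton, fixed to the bench, outside 292 (own x) x 190 (own y) x 72 mm high, walls and floor 4 mm thick. Origin: centre of its underside, z up. Two long flaps, one hinged along each long rim (own +y and -y sides), both reaching along own x. It stands left or right of the robot, the tub on the other side.
- flap_l (a joint): Carton flap hinged on the carton's own +y rim, rad: 0 = shut, 1.57 = upright, 2.9 = stop, folded back outwards. 286 mm along the hinge, 78 mm wide, 4 mm thick. Starts ajar, 0.55 to 1.0; stays where left; 1 N at its free edge moves it. Put a closed fingertip in the gap (50 mm or more) between the edges, push out and up along the edge's arc (pushed level it may jam), past upright over the rim.
- flap_r (a joint): The same for the flap hinged on the carton's own -y rim (0 = shut, 1.57 = upright, 2.9 = folded back to its stop).
- flap_l_edge (a point): Middle of the free edge of the +y flap.
- flap_r_edge (a point): Middle of the free edge of the -y flap.
- flap_l_hinge (a point): Middle of the hinge line of the +y flap, 72 mm above the bench, 93 mm from the carton's middle; the hinge runs along the carton's own x.
- flap_r_hinge (a point): Middle of the hinge line of the -y flap, likewise.
- tub: Round blue tub, fixed to the bench, outside 170 mm across, 85 mm high, wall and floor 4 mm, inside 162 mm across. Origin: centre of its underside, z up.
- lid: Loose round white lid, 130 g, 176 mm across. Origin: centre of the underside of its plug, z up. The plug (154 mm across, bevelled to 142 mm below) reaches 8 mm down inside the tub's rim, 4 mm loose all round; the 5 mm plate above it rests on the rim. Seated, its origin is 77 mm above the tub's. An upright orange tab stands near its edge. On the bench it rests flat on the plug.
- lid_tab (a point): Middle of the lid's orange tab: 10 mm thick along the lid's own x, 44 mm long along own y, 26 mm tall (from 13 to 39 mm above the lid's origin), centred 55 mm from the lid's centre on its own -x side. Pinch it across its thickness from above.
- ink1: Yellow ink cartridge, a rigid box 30 (own x) x 50 (own y) x 42 mm (own z), 80 g, with pale labels. Origin: centre of its underside, z up. Starts standing in the carton with own y roughly along the carton's own y. Two to four of the four cartridges are there, the others are absent.
- ink2: Red ink cartridge, a rigid box 30 (own x) x 50 (own y) x 42 mm (own z), 80 g, with pale labels. Origin: centre of its underside, z up. Starts standing in the carton with own y roughly along the carton's own y. Two to four of the four cartridges are there, the others are absent.
- ink3: Green ink cartridge, a rigid box 30 (own x) x 50 (own y) x 42 mm (own z), 80 g, with pale labels. Origin: centre of its underside, z up. Starts standing in the carton with own y roughly along the carton's own y. Two to four of the four cartridges are there, the others are absent.
- ink4: Black ink cartridge, a rigid box 30 (own x) x 50 (own y) x 42 mm (own z), 80 g, with pale labels. Origin: centre of its underside, z up. Starts standing in the carton with own y roughly along the carton's own y. Two to four of the four cartridges are there, the others are absent.
- tape: Bystander: loose roll of clear tape lying flat, 90 mm across, 48 mm high, origin at the centre of its underside.
- book: Bystander: green book lying flat, 100 x 150 x 24 mm, origin at the centre of its underside.
- dispenser: Bystander: black desk tape dispenser with a yellow roll, 60 x 140 x 78 mm, origin at the centre of its underside.
Mind the look-alikes: they are no part of the job. Several things look just like the ink1: the one meant starts farthest from the robot's base.

How it is judged (in metres and radians):
On the way, in this order (a step that is already met when the one before it is completed fails the run):
1. both carton flaps are folded back past 2.0 rad and the lid is off the tub, lying on the bench beside it (value of joint each of flap_l, flap_r above 2 rad and horizontal distance between lid and tub above 0.15 m and height (world z) of lid below 0.012 m and angle between lid's own z axis and vertical below 0.1 rad), for 0.2 s.
2. every cartridge that was there lies at rest inside the tub (horizontal distance between each of ink1, ink2, ink3, ink4 and tub below 0.083 m and z of each of ink1, ink2, ink3, ink4 in the frame of tub below 0.075 m and linear speed of each of ink1, ink2, ink3, ink4 below 0.03 m/s), for 0.2 s.
At the end, for the whole second after the job is handed in: Both flaps stand past 2.0 rad, every cartridge present is inside the tub, and the lid is back on the tub: centred within 9 mm, within 4 mm of its seated height, tilted less than 0.06 rad, at rest (value of joint each of flap_l, flap_r above 2 rad and horizontal distance between each of ink1, ink2, ink3, ink4 and tub below 0.083 m and z of each of ink1, ink2, ink3, ink4 in the frame of tub below 0.075 m and horizontal distance between lid and tub below 0.009 m and z of lid in the frame of tub between 0.073 and 0.081 m and angle between lid's own z axis and vertical below 0.06 rad and linear speed of lid below 0.02 m/s); the robot touches nothing.
It fails at once if the tape is moved more than 30 mm (distance of tape from where it was at the start of the episode above 0.03 m).
It fails at once if the book is moved more than 30 mm (distance of book from where it was at the start of the episode above 0.03 m).
It fails at once if the dispenser is moved more than 30 mm (distance of dispenser from where it was at the start of the episode above 0.03 m).
Of ink1, ink2, ink3, ink4 only 2 to 4 are there at a start; the rules pass over those that are not, and their reading is None.
At some moment in a run one of ink1, ink2, ink3, ink4 may be knocked a few centimetres aside while the robot is not near it.
Once in a run the grip may slacken for a moment while it holds something.
It also fails if it takes over 210 s, if anything falls off the work surface, if the arm or the gripper's body presses on something with over 40 N, if the wrist force passes 120 N, or if a joint passes its speed limit or range.

## Working session

There is one attempt and no reset: what is moved stays moved. The work goes in short steps, Python scripts to look and compute and a tool call to move; the robot and the scene stay as the last step left them, time stands still between calls to the robot, and variables do not carry over. Pictures are saved under pics/ and viewed, at most 14 in all, crops included, and the job is handed in when it is done.

Besides the shell and the picture viewer there is one more tool, called after "Request:" as name(argument=value, ...) on one line, values as JSON. send_rows: Moves the arm, as the interface text tells. Its arguments: {"type":"object","properties":{"offset":{"type":"array"},"delta_rot":{"type":"array"},"grip":{"type":"number"}},"required":["offset","delta_rot"]}

```bash
mkdir -p pics
cat > h.py <<'E'
import numpy as np, cv2
from plant import get_obs, optics, ticket, finder
from scipy.spatial.transform import Rotation as R
def ray(cam,uv,cal=None):
    c=cal or optics.get_calibration(cam); T=np.array(c["world_from_camera"])
    d=T[:3,:3]@np.array([(uv[0]-c["cx"])/c["fx"],(uv[1]-c["cy"])/c["fy"],1.]); return T[:3,3],d/np.linalg.norm(d)
def onz(cam,uv,z,cal=None):
    o,d=ray(cam,uv,cal); return o+d*(z-o[2])/d[2]
def tri(rays):
    A=sum(np.eye(3)-np.outer(d,d) for o,d in rays); b=sum((np.eye(3)-np.outer(d,d))@o for o,d in rays)
    return np.linalg.solve(A,b)
def proj(cam,p,cal=None):
    c=cal or optics.get_calibration(cam); T=np.linalg.inv(np.array(c["world_from_camera"])); q=T[:3,:3]@p+T[:3,3]
    return np.array([c["fx"]*q[0]/q[2]+c["cx"],c["fy"]*q[1]/q[2]+c["cy"]])
def snap(cam,name=None):
    im=optics.capture(cam)
    if name: cv2.imwrite(f"pics/{name}.png",im[:,:,::-1])
    return im
E
python3 - <<'E'
from h import *
np.set_printoptions(precision=1,suppress=True)
o=get_obs(); print(o)
for c in("scene","side","wrist"):
    snap(c,c+"0"); k=optics.get_calibration(c); print(c,k["fx"],np.array(k["world_from_camera"])[:3])
a=cv2.imread("pics/scene0.png");b=cv2.imread("pics/side0.png")
names=["carton","flap_l_edge","flap_r_edge","flap_l_hinge","flap_r_hinge","tub","lid","lid_tab","ink1","ink2","ink3","ink4","tape","book","dispenser"]
for n in names:
    for c in("scene","side"):
        r=finder.pinpoint(n,c); print(n,c,[(np.round(x["uv"]).tolist(),round(x["confidence"],2)) for x in r])
E
```

```text
{'time': 0.0, 'joint_positions': array([-0.1,  0.3,  1.5,  0. ,  1.3, -0.1]), 'dq': array([-0.,  0.,  0., -0.,  0.,  0.]), 'tau': array([  0. , -43.1, -24.4,   0.1,   0.1,  -0. ]), 'tool_pos': array([524.6,   0.1, 226. ]), 'tcp_rot': array([-3.1, -0. ,  1.6]), 'contact_force': array([-0.7, -0.6,  0.3]), 'moment': array([-0., -0.,  0.]), 'finger_force': 0.0, 'grip_width': 91.86886327240447}
scene 587.8506533350708 [[   0.2    0.7   -0.7 1360.9]
 [   1.    -0.2    0.2 -214.5]
 [   0.    -0.7   -0.7  905.7]]
side 518.9222660457104 [[   0.8   -0.3    0.5   23.8]
 [  -0.6   -0.4    0.7 -770. ]
 [  -0.    -0.9   -0.5  640.7]]
wrist 374.28217184014176 [[  1.    0.   -0.  525. ]
 [  0.   -1.   -0.3  72.6]
 [ -0.    0.3  -1.  384.3]]
carton scene [([421.0, 228.0], 0.71)]
carton side [([253.0, 251.0], 0.85), ([228.0, 206.0], 0.7), ([343.0, 216.0], 0.53), ([306.0, 290.0], 0.24)]
flap_l_edge scene [([437.0, 184.0], 0.76)]
flap_l_edge side [([241.0, 200.0], 0.75), ([303.0, 291.0], 0.59), ([335.0, 333.0], 0.43)]
flap_r_edge scene [([404.0, 187.0], 0.86), ([444.0, 240.0], 0.63)]
flap_r_edge side [(
[... 624 characters left out ...]
39.0], 0.57), ([414.0, 163.0], 0.57), ([414.0, 250.0], 0.44)]
ink2 side [([282.0, 285.0], 0.85), ([150.0, 268.0], 0.63)]
ink3 scene [([445.0, 238.0], 0.95), ([339.0, 239.0], 0.57), ([414.0, 163.0], 0.57), ([414.0, 250.0], 0.44)]
ink3 side [([282.0, 285.0], 0.85), ([150.0, 268.0], 0.63)]
ink4 scene [([445.0, 238.0], 0.95), ([339.0, 239.0], 0.57), ([414.0, 163.0], 0.57), ([414.0, 250.0], 0.44)]
ink4 side [([282.0, 285.0], 0.85), ([150.0, 268.0], 0.63)]
tape scene [([387.0, 354.0], 0.68)]
tape side [([390.0, 242.0], 0.69), ([258.0, 204.0], 0.55)]
book scene [([253.0, 372.0], 0.94)]
book side [([465.0, 289.0], 0.9)]
dispenser scene [([472.0, 325.0], 0.78)]
dispenser side [([342.0, 212.0], 0.86)]
```

View pics/scene0.png

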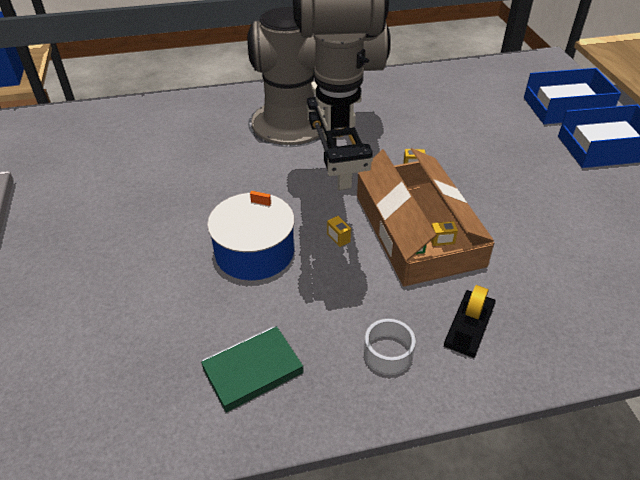

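View pics/side0.png

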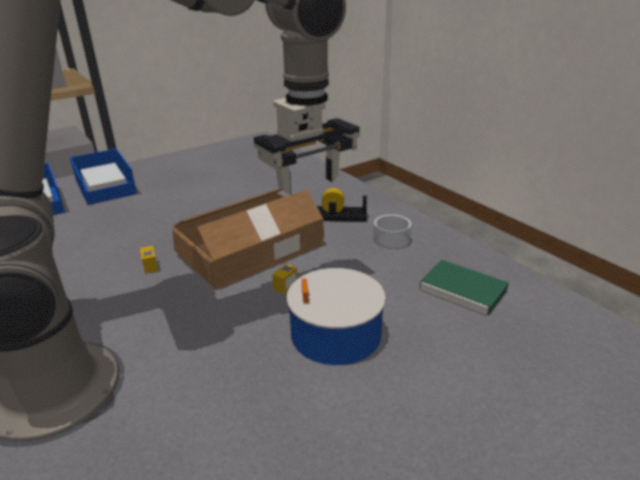

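The scene shows the blue tub with its white lid at (252,235), its orange tab at (261,198), and the carton at (425,220) with both flaps ajar. Yellow cartridge candidates are A, inside the carton at (444,233); B, on the bench at (339,231); and C, behind the carton near the robot at (414,156). By the description, A is the one I want because it is farthest from the base. I'll check this in a crop.

Run:
```python
from h import *
np.set_printoptions(precision=1,suppress=True)
a=cv2.imread("pics/scene0.png"); c=cv2.resize(a[130:290,330:510],None,fx=3.6,fy=3.6,interpolation=cv2.INTER_CUBIC); cv2.imwrite("pics/crop0.png",c)
pts={"tub":((255,252),(338,334)),"lid_tab":((261,197),(304,290)),"lid":((251,221),(335,300)),"hl":((465,200),(228,206)),"hr":((381,213),(270,239)),"el":((437,184),(241,200)),"er":((404,187),(258,207)),"carton":((421,228),(253,251)),"tape":((387,354),(390,242)),"book":((253,372),(465,289)),"disp":((472,325),(342,212)),"B":((339,239),(282,285)),"C":((414,163),(150,268))}
for n,(s,d) in pts.items():
    print(n,tri([ray("scene",s),ray("side",d)]),onz("scene",s,0),onz("side",d,0),onz("scene",s,72))
print("A",onz("scene",(445,238),4))
for n in("lid","tub"):
  for cam in("scene","side"):
    r=finder.boxes_of(n,cam); print(n,cam,[(np.round(x["box"]).tolist(),round(x["confidence"],2)) for x in r][:2])
w=optics.get_calibration("wrist")
for n in("lid","tub","lid_tab","flap_l_hinge","flap_r_hinge","flap_l_edge","flap_r_edge","carton","ink1"):
    print(n,"wrist",[(np.round(x["uv"]).tolist(),round(x["confidence"],2)) for x in finder.pinpoint(n,"wrist")])
```

```text
tub [ 472.9 -165.3   -3.8] [ 475.3 -164.3    0. ] [ 470.4 -170.7    0. ] [ 545.7 -168.3   72. ]
lid_tab [ 420.3 -136.   102.6] [ 299.3 -125.4    0. ] [495.8 -16.3   0. ] [ 383.7 -132.4   72. ]
lid [ 465.2 -165.8   79.8] [ 376.7 -159.5    0. ] [528.1 -82.5   0. ] [ 455.  -163.9   72. ]
hl [485.4 301.   70. ] [415.9 340.8   0. ] [542.8 439.2   0. ] [491.  296.7  72. ]
hr [489.1 107.1  69.3] [415.9 134.7   0. ] [545.4 211.8   0. ] [491.  106.9  72. ]
el [483.8 226.8 120.6] [345.5 297.5   0. ] [589.6 451.6   0. ] [426.2 256.8  72. ]
er [488.5 151.9 130.8] [338.7 215.8  -0. ] [607.  383.9   0. ] [419.9 181.6  72. ]
carton [487.3 202.6  -3.3] [483.5 207.5   0. ] [484.2 186.5   0. ] [553.3 173.9  72. ]
tape [781.5  36.2  -7.1] [785.8  34.4   0. ] [773.1  27.    0. ] [831.6  14.6  72. ]
book [ 769.8 -210.     0.6] [ 768.8 -209.     0. ] [ 770.6 -210.7    0. ] [ 815.9 -209.5   72. ]
disp [764.7 208.4   8.5] [759.4 212.    0. ] [774.8 222.4   0. ] [807.2 178.1  72. ]
B [469.8  24.6  -3.1] [476.8  20.4   0. ] [467.7  26.6   0. ] [547.1   1.7  72. ]
C [258.9 266.8  -0.1] [253.9 270.5   0. ] [259.2 259.7   0. ] [341.9 231.9  72. ]
A [529.1 246.2   4. ]
lid scene [([206.0, 189.0, 293.0, 255.0], 0.73)]
lid side [([199.0, 188.0, 319.0, 255.0], 0.68), ([285.0, 269.0, 383.0, 332.0], 0.67)]
tub scene [([211.0, 233.0, 296.0, 280.0], 0.89), ([204.0, 189.0, 292.0, 254.0], 0.23)]
tub side [([289.0, 309.0, 380.0, 368.0], 0.97)]
lid wrist [([261.0, 394.0], 0.76)]
tub wrist []
lid_tab wrist [([198.0, 382.0], 0.55)]
flap_l_hinge wrist []
flap_r_hinge wrist [([270.0, 86.0], 0.81)]
flap_l_edge wrist []
flap_r_edge wrist []
carton wrist [([269.0, 87.0], 0.37)]
ink1 wrist [([266.0, 184.0], 0.61)]
```

View pics/crop0.png

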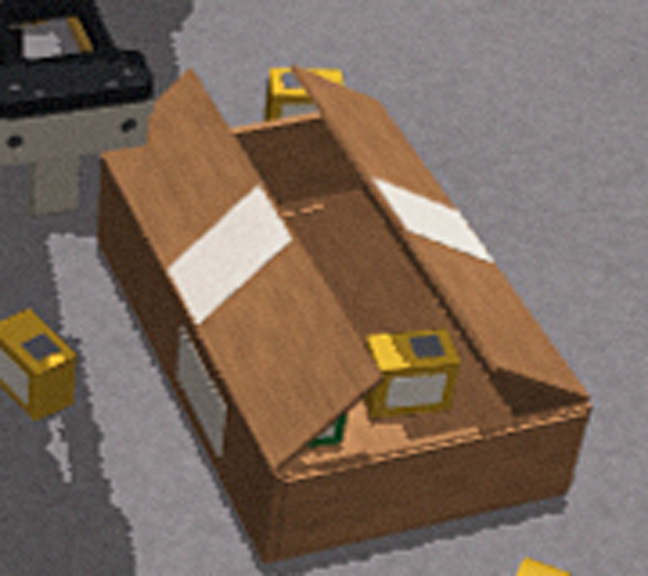

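View pics/wrist0.png

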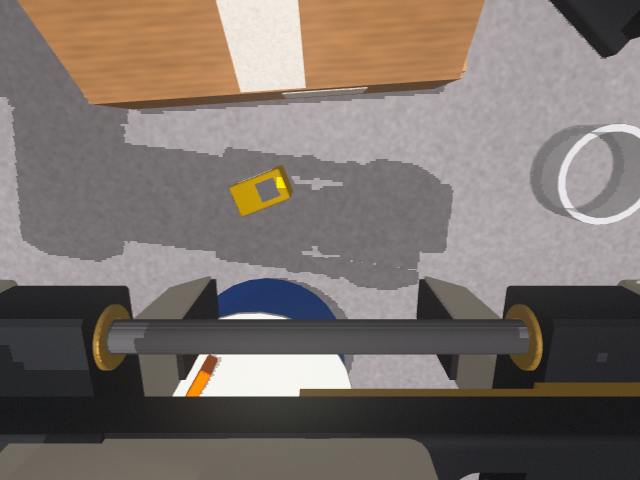

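The crop shows A, the yellow cartridge with a pale label, inside the carton at about (410,370) in the crop. A green one is partly hidden under the -y flap at (330,430). B and C lie outside. A is about 583 mm from the base, B 470 mm and C 371 mm, so A is ink1. I'll open the +y flap first.

Request:
send_rows(offset=[[0.4,-0.13,0],[0.8,-0.25,0],[1,-0.317,0],[1,-0.317,0]], delta_rot=[[0,0,0],[0,0,0],[0,0,0],[0,0,0]], grip=0)

```text
time: 2.8
tool_pos: [486.5, 121.4, 226.9]
tcp_rot: [3.141, -0.0, 1.574]
contact_force: [0.2, -0.7, -0.5]
grip_width: 56.8
finger_force: 0.0
```

Request:
send_rows(offset=[[0.35,0,0.1],[0.608,0,0.225],[0.608,0,0.225],[0.608,0,0.225]], delta_rot=[[0,0,0],[0,0,0],[0,0,0],[0,0,0]])

```text
time: 3.3
tool_pos: [487.5, 191.9, 199.9]
tcp_rot: [3.141, 0.001, 1.57]
contact_force: [0.2, 0.7, 1.0]
grip_width: 16.4
finger_force: 0.0
```

Run:
```python
from h import *
np.set_printoptions(precision=1,suppress=True)
o=get_obs();print(o["time"],o["tool_pos"],o["tcp_rot"],o["contact_force"],o["grip_width"])
cal=optics.get_calibration("wrist"); snap("wrist","w1")
for n in("flap_l_edge","flap_r_edge"):
    print(n,[(np.round(x["uv"]).tolist(),round(x["confidence"],2)) for x in finder.pinpoint(n,"wrist")], finder.pinpoint(n,"wrist") and onz("wrist",finder.pinpoint(n,"wrist")[0]["uv"],120,cal))
```

```text
3.3 [487.5 191.9 199.9] [3.1 0.  1.6] [0.2 0.7 1. ] 16.39752059844147
flap_l_edge [([304.0, 191.0], 0.76)] [479.  228.7 120. ]
flap_r_edge [([319.0, 295.0], 0.62)] [488.6 157.  120. ]
```

View pics/w1.png

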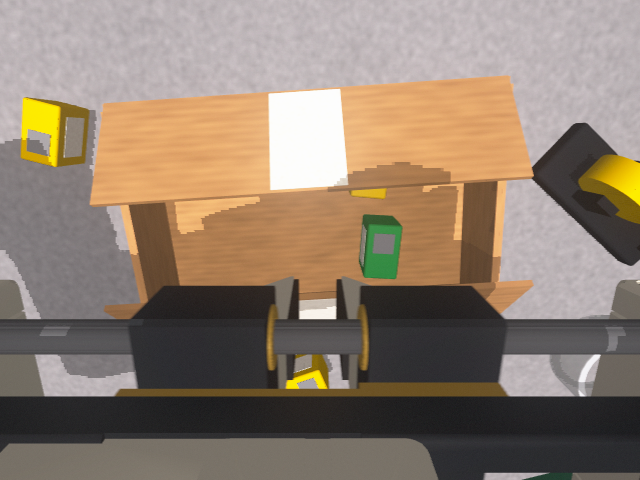

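The wrist view shows the +y flap edge at about (304,191), the green cartridge at (380,245), and a sliver of yellow at (368,193). The gap agrees with the measurement, so I'll push the +y flap over.

Request:
send_rows(offset=[[0,0,0.3],[0,0,0.6],[0,0,0.848],[0,0,0.848]], delta_rot=[[0,0,0],[0,0,0],[0,0,0],[0,0,0]])

```text
time: 4.15
tool_pos: [485.6, 192.5, 96.3]
tcp_rot: [-3.137, 0.001, 1.571]
contact_force: [0.2, 0.6, 0.3]
grip_width: 0.2
finger_force: 0.0
```

Request:
send_rows(offset=[[0.25,0,-0.025],[0.32,0,-0.1],[0.383,0,-0.167],[0.47,0,-0.225],[0.55,0,-0.267],[0.67,0,-0.3],[0.788,0,-0.308],[0.958,0,-0.28]], delta_rot=[[0,0,0],[0,0,0],[0,0,0],[0,0,0],[0,0,0],[0,0,0],[0,0,0],[0,0,0]])

```text
time: 5.15
tool_pos: [487.0, 309.1, 131.5]
tcp_rot: [3.141, -0.0, 1.57]
contact_force: [-0.0, -1.1, -1.2]
grip_width: 0.7
finger_force: 0.3
```

Request:
send_rows(offset=[[0.07,0,0.03],[0.138,0,0.072],[0.25,0,0.18],[0.304,0,0.272],[0.304,0,0.272],[0.2,0,0],[0,0,-0.4],[0,0,-0.4]], delta_rot=[[0,0,0],[0,0,0],[0,0,0],[0,0,0],[0,0,0],[0,0,0],[0,0,0],[0,0,0]])

```text
time: 6.15
tool_pos: [489.2, 307.5, 183.8]
tcp_rot: [3.134, -0.003, 1.569]
contact_force: [0.4, 0.4, 0.1]
grip_width: 0.0
finger_force: 0.0
```

Run:
```python
from h import *
np.set_printoptions(precision=1,suppress=True)
o=get_obs();print(o["time"],o["tool_pos"],o["tcp_rot"],o["contact_force"],o["grip_width"])
for c in("scene","side"): snap(c)
for n in("flap_l_edge","flap_r_edge"):
    r=[finder.pinpoint(n,c) for c in("scene","side")]
    print(n,[[(np.round(x["uv"]).tolist(),round(x["confidence"],2)) for x in q] for q in r], all(r) and tri([ray("scene",r[0][0]["uv"]),ray("side",r[1][0]["uv"])]))
```

```text
6.15 [489.2 307.5 183.8] [ 3.1 -0.   1.6] [0.4 0.4 0.1] 0.006079960475283218
flap_l_edge [[([494.0, 180.0], 0.84), ([420.0, 226.0], 0.7)], [([212.0, 186.0], 0.58)]] [475.5 365.4 105.6]
flap_r_edge [[([409.0, 188.0], 0.87)], [([259.0, 208.0], 0.6)]] [492.2 160.1 126.8]
```

Request:
send_rows(offset=[[-0.4,0,0],[-0.8,0,0],[-0.958,0,0],[-0.958,0,0.2],[-0.958,0,0.517],[-0.958,0,0.517],[-0.958,0,0.517]], delta_rot=[[0,0,0],[0,0,0],[0,0,0],[0,0,0],[0,0,0],[0,0,0],[0,0,0]])

```text
time: 7.32
tool_pos: [487.6, 193.6, 118.3]
tcp_rot: [3.141, -0.0, 1.571]
contact_force: [0.1, 0.8, 0.7]
grip_width: 0.4
finger_force: 0.0
```

Request:
send_rows(offset=[[-0.15,0,0],[-0.233,0,-0.01],[-0.32,0,-0.06],[-0.4,0,-0.1],[-0.52,0,-0.13],[-0.633,0,-0.142],[-0.803,0,-0.113],[-0.942,0,-0.042]], delta_rot=[[0,0,0],[0,0,0],[0,0,0],[0,0,0],[0,0,0],[0,0,0],[0,0,0],[0,0,0]])

```text
time: 8.32
tool_pos: [487.2, 78.7, 122.6]
tcp_rot: [3.141, 0.0, 1.57]
contact_force: [1.1, 0.1, -0.7]
grip_width: 0.7
finger_force: 0.3
```

Request:
send_rows(offset=[[-0.06,0,0.05],[-0.113,0,0.108],[-0.167,0,0.2],[-0.167,0,0.2],[-0.1,0,0],[0,0,-0.4],[0,0,-0.8],[0,0,-0.8]], delta_rot=[[0,0,0],[0,0,0],[0,0,0],[0,0,0],[0,0,0],[0,0,0],[0,0,0],[0,0,0]])

```text
time: 9.32
tool_pos: [488.9, 80.5, 222.3]
tcp_rot: [3.133, -0.0, 1.572]
contact_force: [1.5, 1.1, 0.6]
grip_width: 0.4
finger_force: 0.0
```

Run:
```python
from h import *
np.set_printoptions(precision=1,suppress=True)
o=get_obs();print(o["time"],o["tool_pos"],o["tcp_rot"],o["contact_force"],o["grip_width"])
cal=optics.get_calibration("wrist")
for c in("scene","side","wrist"): snap(c,c+"2")
for n in("flap_l_edge","flap_r_edge","lid_tab","lid","tub"):
    r=[finder.pinpoint(n,c) for c in("scene","side")]
    print(n,[[(np.round(x["uv"]).tolist(),round(x["confidence"],2)) for x in q] for q in r], all(r) and tri([ray("scene",r[0][0]["uv"]),ray("side",r[1][0]["uv"])]))
for n in("lid","lid_tab","ink1"):
  for c in("scene","wrist"):
    print(n,c,[(np.round(x["uv"]).tolist(),round(x["confidence"],2)) for x in finder.pinpoint(n,c)])
```

```text
9.325 [488.9  80.5 222.3] [ 3.1 -0.   1.6] [1.5 1.1 0.6] 0.3531644787225987
flap_l_edge [[([494.0, 182.0], 0.71), ([348.0, 208.0], 0.42)], [([212.0, 188.0], 0.73)]] [474.  366.5  98.5]
flap_r_edge [[([350.0, 212.0], 0.56)], [([290.0, 238.0], 0.68)]] [500.   35.9  99. ]
lid_tab [[([262.0, 198.0], 0.8)], [([306.0, 290.0], 0.62), ([278.0, 247.0], 0.32)]] [ 424.7 -135.5  101.5]
lid [[([249.0, 221.0], 0.56)], [([335.0, 301.0], 0.9), ([229.0, 204.0], 0.64)]] [ 463.1 -168.4   78.7]
tub [[([255.0, 249.0], 0.82), ([442.0, 240.0], 0.34)], [([336.0, 332.0], 0.75)]] [ 468.6 -164.     1.8]
lid scene [([249.0, 221.0], 0.56)]
lid wrist []
lid_tab scene [([262.0, 198.0], 0.8)]
lid_tab wrist []
ink1 scene [([414.0, 165.0], 0.72), ([339.0, 237.0], 0.7), ([441.0, 238.0], 0.67), ([387.0, 352.0], 0.25)]
ink1 wrist [([379.0, 120.0], 0.88), ([370.0, 39.0], 0.64), ([65.0, 0.0], 0.56)]
```

View pics/scene2.png

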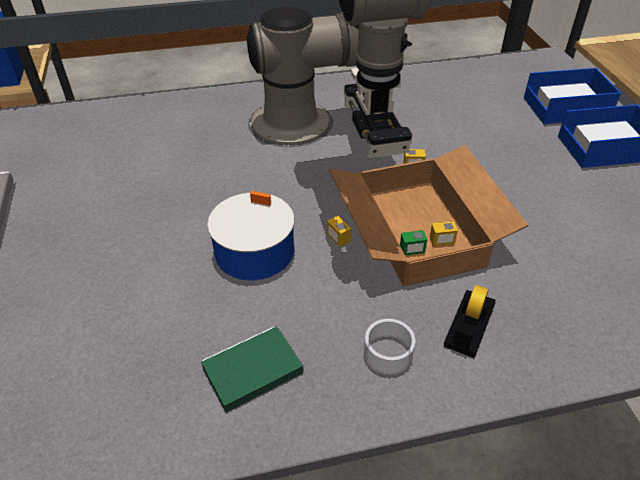

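Both flaps are folded back (edges near (494,182) and (350,212), both at about 2.7 rad). The carton holds a green cartridge at (413,242) and a yellow one at (444,234). Next I'll look at the lid from above.

Request:
send_rows(offset=[[-0.4,-0.14,0],[-0.8,-0.28,0],[-1,-0.36,0],[-1,-0.36,0]], delta_rot=[[0,0,0],[0,0,0],[0,0,0],[0,0,0]], grip=1)

```text
time: 10.78
tool_pos: [443.5, -41.3, 218.8]
tcp_rot: [3.141, 0.0, 1.568]
contact_force: [-0.2, 0.1, 0.7]
grip_width: 36.0
finger_force: 0.0
```

Request:
send_rows(offset=[[-0.4,-0.14,0],[-0.8,-0.28,0],[-1,-0.36,0],[-1,-0.36,0],[-1,-0.36,0]], delta_rot=[[0,0,0.025],[0,0,0.05],[0,0,0.075],[0,0,0.09],[0,0,0.09]])

```text
time: 11.4
tool_pos: [401.1, -159.6, 218.6]
tcp_rot: [3.141, -0.0, 1.006]
contact_force: [0.1, 0.1, -0.0]
grip_width: 85.9
finger_force: 0.0
```

Run:
```python
from h import *
np.set_printoptions(precision=3,suppress=True)
o=get_obs();print(o["time"],o["tool_pos"],o["tcp_rot"],o["contact_force"],o["grip_width"])
cal=optics.get_calibration("wrist")
im=snap("wrist","w3")
for n in("lid_tab","lid"):
    r=finder.pinpoint(n,"wrist")
    if r: print(n,r[0]["uv"],r[0]["confidence"],onz("wrist",r[0]["uv"],103 if n=="lid_tab" else 77,cal))
# orange tab top fit
hsv=cv2.cvtColor(im,cv2.COLOR_RGB2HSV); m=cv2.inRange(hsv,(5,150,120),(18,255,255))
n,l,s,c=cv2.connectedComponentsWithStats(m); print(s[1:],c[1:])
# lid disc: white pixels in big comp -> rim ellipse, projected to z=90
w=cv2.inRange(hsv,(0,0,190),(180,40,255)); cs,_=cv2.findContours(w,cv2.RETR_EXTERNAL,cv2.CHAIN_APPROX_NONE)
b=max(cs,key=cv2.contourArea); print(cv2.boundingRect(b),cv2.contourArea(b))
```

```text
11.4 [ 401.054 -159.605  218.583] [ 3.141 -0.     1.006] [ 0.08   0.096 -0.011] 85.90159099600949
lid_tab [324.0, 196.8] 0.6 [ 420.179 -139.173  103.   ]
lid [393.1, 189.0] 0.6 [ 468.482 -167.297   77.   ]
[[316 164  16  64 817]
 [521 328   1   1   1]] [[323.48  195.058]
 [521.    328.   ]]
(298, 65, 212, 194) 12015.0
```

View pics/w3.png

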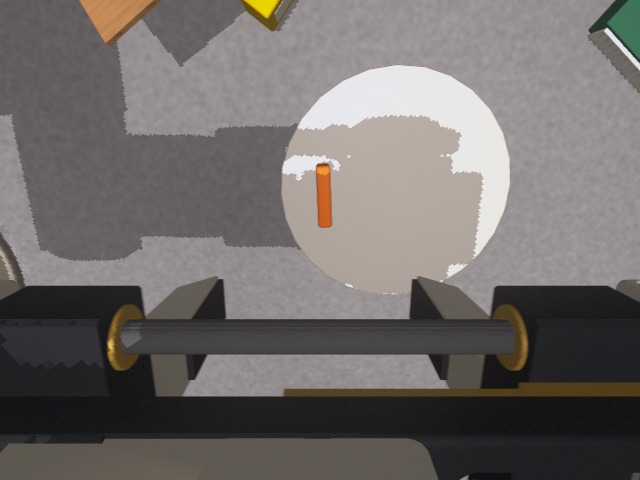

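The wrist view shows the lid disc centred near (396,180) and the tab from (322,165) to (325,227). Next I'll grasp the tab.

Request:
send_rows(offset=[[0.12,0.02,0.2],[0.239,0.043,0.5],[0.239,0.043,0.5],[0.239,0.043,0.7],[0.239,0.043,0.905],[0.239,0.043,0.905]], delta_rot=[[0,0,0],[0,0,-0.006],[0,0,-0.006],[0,0,-0.006],[0,0,-0.006],[0,0,-0.006]])

```text
time: 12.3
tool_pos: [419.9, -138.5, 110.1]
tcp_rot: [-3.14, 0.0, 1.043]
contact_force: [0.6, -0.4, 1.0]
grip_width: 91.2
finger_force: 0.0
```

Request:
send_rows(offset=[[0,0,0.07],[0,0,0.13],[0,0,0.13]], delta_rot=[[0,0,0],[0,0,0],[0,0,0]])

```text
time: 12.68
tool_pos: [420.2, -138.6, 94.3]
tcp_rot: [-3.141, -0.0, 1.043]
contact_force: [1.4, 1.0, -0.0]
grip_width: 92.0
finger_force: 0.0
```

Request:
send_rows(offset=[[0,0,0],[0,0,0],[0,0,0],[0,0,0],[0,0,0],[0,0,0],[0,0,0],[0,0,0]], delta_rot=[[0,0,0],[0,0,0],[0,0,0],[0,0,0],[0,0,0],[0,0,0],[0,0,0],[0,0,0]], grip=0)

```text
time: 13.68
tool_pos: [420.3, -138.6, 94.4]
tcp_rot: [3.141, -0.0, 1.043]
contact_force: [0.4, 1.3, -0.5]
grip_width: 16.6
finger_force: 0.0
```

Request:
send_rows(offset=[[0,0,0],[0,0,0],[0,0,0],[0,0,0],[0,0,-0.1],[0,0,-0.25],[0,0,-0.4],[0,0,-0.4]], delta_rot=[[0,0,0],[0,0,0],[0,0,0],[0,0,0],[0,0,0],[0,0,0],[0,0,0],[0,0,0]])

```text
time: 14.68
tool_pos: [421.1, -139.0, 143.8]
tcp_rot: [3.138, -0.0, 1.043]
contact_force: [-0.9, -0.7, -1.8]
grip_width: 9.6
finger_force: 30.0
```

Request:
send_rows(offset=[[-0.15,0.12,0],[-0.34,0.27,0],[-0.54,0.43,0],[-0.675,0.538,0],[-0.675,0.538,0]], delta_rot=[[0,0,0],[0,0,0],[0,0,0],[0,0,0],[0,0,0]])

```text
time: 15.3
tool_pos: [435.2, -242.0, 141.9]
tcp_rot: [-3.141, -0.0, 1.041]
contact_force: [0.2, -0.3, -2.0]
grip_width: 9.8
finger_force: 30.0
```

Request:
send_rows(offset=[[-0.15,0.12,0],[-0.34,0.27,0],[-0.54,0.43,0],[-0.675,0.538,0],[-0.675,0.538,0.1],[-0.675,0.538,0.333],[-0.675,0.538,0.333]], delta_rot=[[0,0,0],[0,0,0],[0,0,0],[0,0,0],[0,0,0],[0,0,0],[0,0,0]])

```text
time: 16.18
tool_pos: [448.7, -340.6, 99.8]
tcp_rot: [-3.135, -0.002, 1.044]
contact_force: [-0.2, 0.6, -1.0]
grip_width: 9.6
finger_force: 30.0
```

Request:
send_rows(offset=[[0,0,0.15],[0,0,0.35],[0,0,0.55],[0,0,0.65],[0,0,0.7],[0,0,0.7],[0,0,0.7]], delta_rot=[[0,0,0],[0,0,0],[0,0,0],[0,0,0],[0,0,0],[0,0,0],[0,0,0]])

```text
time: 17.05
tool_pos: [450.6, -343.9, 19.2]
tcp_rot: [3.14, 0.0, 1.043]
contact_force: [-0.4, 0.5, -1.3]
grip_width: 9.5
finger_force: 30.0
```

Request:
send_rows(offset=[[0,0,0.008],[0,0,0.015],[0,0,0.015]], delta_rot=[[0,0,0],[0,0,0],[0,0,0]])

```text
time: 17.42
tool_pos: [450.6, -343.9, 18.2]
tcp_rot: [3.14, 0.0, 1.043]
contact_force: [-2.5, 1.9, 9.3]
grip_width: 9.7
finger_force: 30.0
```

Request:
send_rows(offset=[[0,0,0],[0,0,0],[0,0,0],[0,0,0],[0,0,-0.2],[0,0,-0.6],[0,0,-1],[0,0,-1]], delta_rot=[[0,0,0],[0,0,0],[0,0,0],[0,0,0],[0,0,0],[0,0,0],[0,0,0],[0,0,0]], grip=1)

```text
time: 18.42
tool_pos: [452.0, -345.2, 140.6]
tcp_rot: [3.134, 0.002, 1.043]
contact_force: [-0.7, -0.3, 0.3]
grip_width: 85.4
finger_force: 0.0
```

Run:
```python
from h import *
np.set_printoptions(precision=3,suppress=True)
o=get_obs();print(o["time"],o["tool_pos"],o["tcp_rot"],o["contact_force"],o["grip_width"])
cal=optics.get_calibration("wrist"); snap("scene","s4");snap("side","d4")
def show(n,zs):
    r={c:finder.pinpoint(n,c) for c in("scene","side")}
    for c in r: print(n,c,[(np.round(x["uv"]).tolist(),round(x["confidence"],2)) for x in r[c]][:4],[onz(c,x["uv"],zs)[:2] for x in r[c]][:4])
    if all(r.values()): print("  tri",tri([ray(c,r[c][0]["uv"]) for c in r]))
for n,z in(("lid",0),("lid_tab",26),("tub",0),("ink1",4),("ink3",4),("flap_l_edge",100),("flap_r_edge",100)): show(n,z)
```

```text
18.425 [ 452.021 -345.229  140.6  ] [3.134 0.002 1.043] [-0.676 -0.346  0.306] 85.39838101809214
lid scene [([155.0, 273.0], 0.96), ([348.0, 210.0], 0.27)] [array([ 490.493, -373.699]), array([388.864,  63.683])]
lid side [([426.0, 393.0], 0.65), ([290.0, 238.0], 0.44)] [array([ 500.395, -370.601]), array([589.372, 188.715])]
  tri [ 496.176 -373.306    5.46 ]
lid_tab scene [([166.0, 247.0], 0.92)] [array([ 445.638, -345.056])]
lid_tab side [([393.0, 387.0], 0.92)] [array([ 447.172, -347.915])]
  tri [ 446.82  -346.304   26.052]
tub scene [([388.0, 355.0], 0.41)] [array([788.196,  35.928])]
tub side [([336.0, 334.0], 0.64)] [array([ 467.552, -167.946])]
  tri [ 640.781   89.814 -251.877]
ink1 scene [([422.0, 235.0], 0.94), ([413.0, 161.0], 0.86), ([337.0, 239.0], 0.76), ([414.0, 250.0], 0.74)] [array([509.51 , 200.984]), array([249.23 , 269.025]), array([479.837,  15.503]), array([548.846, 168.145])]
ink1 side [([258.0, 246.0], 0.87), ([149.0, 269.0], 0.83), ([285.0, 288.0], 0.68)] [array([501.294, 193.773]), array([254.866, 250.834]), array([463.799,   8.019])]
  tri [505.272 202.75
[... 176 characters left out ...]
ray([479.837,  15.503]), array([548.846, 168.145])]
ink3 side [([258.0, 246.0], 0.87), ([149.0, 269.0], 0.83), ([285.0, 288.0], 0.68)] [array([501.294, 193.773]), array([254.866, 250.834]), array([463.799,   8.019])]
  tri [505.272 202.757  -1.211]
flap_l_edge scene [([495.0, 179.0], 0.95)] [array([469.068, 371.064])]
flap_l_edge side [([465.0, 289.0], 0.63), ([214.0, 188.0], 0.58)] [array([ 654.803, -297.029]), array([477.214, 363.681])]
  tri [747.768 -10.159 174.203]
flap_r_edge scene [([352.0, 213.0], 0.65)] [array([506.297,  37.522])]
flap_r_edge side [([338.0, 332.0], 0.69), ([290.0, 240.0], 0.58)] [array([ 402.916, -259.905]), array([496.485,  31.691])]
  tri [485.49  -28.791  -3.038]
```

One cartridge has been knocked: yellow is now near scene (422,235), world about (505,203). The lid lies flat, 205 mm from the tub. I'll go above the carton and measure closely.

Request:
send_rows(offset=[[0.1,-0.06,-0.3],[0.3,-0.17,-0.5],[0.55,-0.32,-0.5],[0.75,-0.436,-0.5],[0.75,-0.436,-0.5]], delta_rot=[[0,0,-0.02],[0,0,-0.045],[0,0,-0.07],[0,0,-0.084],[0,0,-0.084]], grip=0.75)

```text
time: 19.85
tool_pos: [450.4, -238.0, 197.0]
tcp_rot: [3.141, -0.0, 1.573]
contact_force: [0.1, -1.1, 0.2]
grip_width: 68.9
finger_force: 0.0
```

Request:
send_rows(offset=[[0.35,0.07,0],[0.75,0.15,0],[1,0.2,0]], delta_rot=[[0,0,0],[0,0,0],[0,0,0]])

```text
time: 20.23
tool_pos: [474.9, -118.7, 196.7]
tcp_rot: [3.141, 0.0, 1.569]
contact_force: [-0.3, 0.3, -0.3]
grip_width: 68.8
finger_force: 0.0
```

Request:
send_rows(offset=[[0.35,0.07,0],[0.75,0.15,0],[1,0.2,0]], delta_rot=[[0,0,0],[0,0,0],[0,0,0]])

```text
time: 20.6
tool_pos: [499.2, 1.5, 196.7]
tcp_rot: [3.141, 0.0, 1.57]
contact_force: [0.4, -0.3, -0.7]
grip_width: 68.8
finger_force: 0.0
```

Request:
send_rows(offset=[[0.35,0,0],[0.75,0,0],[1,0,0],[1,0,0],[1,0,0]], delta_rot=[[0,0,0],[0,0,0],[0,0,0],[0,0,0],[0,0,0]])

```text
time: 21.22
tool_pos: [498.8, 119.5, 196.5]
tcp_rot: [3.141, 0.001, 1.57]
contact_force: [0.0, -0.2, 0.1]
grip_width: 69.1
finger_force: 0.0
```

```bash
cat >> h.py <<'E'
def inks(name):
    "cartridges in the wrist picture: refined poses by minAreaRect of the top-face pixels in world at z=46"
    cal=optics.get_calibration("wrist"); im=snap("wrist",name)
    for r in finder.silhouettes("ink1","wrist"):
        g=np.argwhere(r["region"])[:,::-1]
        col=np.median(im[r["region"]],axis=0); p=finder_mid(g)
        W=np.array([onz("wrist",q,46,cal)[:2] for q in g]).astype(np.float32)
        mr=cv2.minAreaRect(W); print(round(r["confidence"],2),col,np.round(r["box"]),"rect",np.round(mr[0],1),np.round(mr[1],1),round(mr[2],1))
    for r in finder.pinpoint("ink1","wrist"): print("origin",np.round(r["uv"]),round(r["confidence"],2),onz("wrist",r["uv"],4,cal))
def finder_mid(g): return g.mean(0)
E
python3 - <<'E'
from h import *
np.set_printoptions(precision=2,suppress=True)
o=get_obs();print(o["time"],o["tool_pos"],o["tcp_rot"],o["contact_force"],o["grip_width"])
inks("w5")
E
```

```text
21.225 [498.81 119.49 196.5 ] [3.14 0.   1.57] [ 0.03 -0.17  0.07] 69.1293119057505
0.79 [137. 127.  16.] [ 2.  0. 59. 78.] rect [284.2 259.1] [49.1 42.4] 77.0
0.7 [ 88. 146.  83.] [350. 136. 393. 200.] rect [542.6 164.8] [51.9 34.9] 87.2
0.65 [253. 247.  17.] [309.  84. 349. 150.] rect [506.8 203.4] [49.7 29.9] 85.0
origin [43. 45.] 0.83 [265.67 264.22   4.  ]
origin [329. 123.] 0.73 [509.24 200.84   4.  ]
origin [371. 164.] 0.66 [548.52 164.75   4.  ]
```

View pics/w5.png

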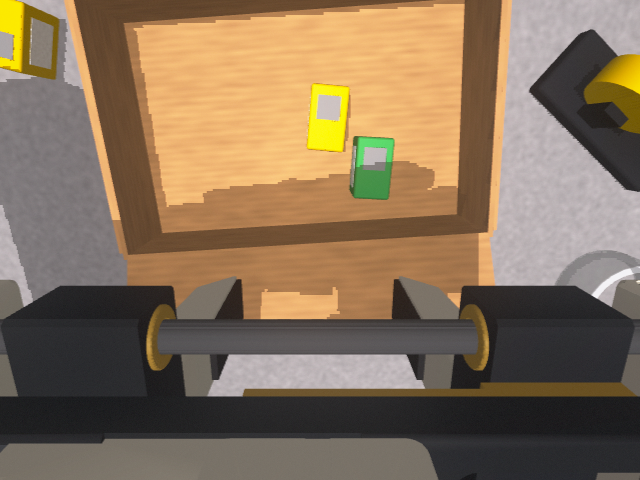

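The wrist view shows yellow (ink1) at (328,117), green (ink3) at (373,168), and no other cartridges in the carton. C is visible outside at (25,40). Next I'll grasp yellow.

Request:
send_rows(offset=[[0.3,0.03,0],[0.6,0.06,0.2],[0.738,0.075,0.5],[0.738,0.075,0.7],[0.738,0.075,0.7]], delta_rot=[[0,0,0.011],[0,0,0.011],[0,0,0.011],[0,0,0.011],[0,0,0.011]])

```text
time: 22.0
tool_pos: [506.4, 208.1, 111.0]
tcp_rot: [-3.138, 0.001, 1.501]
contact_force: [-0.3, -0.5, 0.2]
grip_width: 68.9
finger_force: 0.0
```

Request:
send_rows(offset=[[0,0,0.25],[0,0,0.5],[0,0,0.65],[0,0,0.738],[0,0,0.738]], delta_rot=[[0,0,0],[0,0,0],[0,0,0],[0,0,0],[0,0,0]])

```text
time: 22.62
tool_pos: [507.8, 208.7, 24.4]
tcp_rot: [3.141, -0.0, 1.501]
contact_force: [0.4, 0.2, -0.8]
grip_width: 68.9
finger_force: 0.0
```

Request:
send_rows(offset=[[0,0,0],[0,0,0],[0,0,0],[0,0,0],[0,0,0],[0,0,0],[0,0,0]], delta_rot=[[0,0,0],[0,0,0],[0,0,0],[0,0,0],[0,0,0],[0,0,0],[0,0,0]], grip=0)

```text
time: 23.5
tool_pos: [507.4, 209.1, 24.2]
tcp_rot: [3.141, -0.0, 1.502]
contact_force: [-0.6, 0.1, 1.8]
grip_width: 29.5
finger_force: 29.8
```

Request:
send_rows(offset=[[0,0,-0.2],[0,0,-0.5],[0,0,-0.8],[0,0,-1],[0,0,-1]], delta_rot=[[0,0,0],[0,0,0],[0,0,0],[0,0,0],[0,0,0]])

```text
time: 24.12
tool_pos: [508.3, 209.3, 145.4]
tcp_rot: [3.138, -0.001, 1.502]
contact_force: [1.6, -0.7, -1.5]
grip_width: 29.8
finger_force: 29.8
```

Request:
send_rows(offset=[[-0.3,-0.03,0],[-0.65,-0.06,0],[-0.967,-0.088,0]], delta_rot=[[0,0,0],[0,0,0],[0,0,0]])

```text
time: 24.5
tool_pos: [487.6, 92.8, 142.3]
tcp_rot: [-3.139, 0.0, 1.502]
contact_force: [0.1, -0.5, -1.1]
grip_width: 29.8
finger_force: 29.8
```

Request:
send_rows(offset=[[-0.3,-0.03,0],[-0.65,-0.06,0],[-0.967,-0.088,0]], delta_rot=[[0,0,0],[0,0,0],[0,0,0]])

```text
time: 24.88
tool_pos: [469.1, -22.2, 142.5]
tcp_rot: [-3.139, -0.0, 1.502]
contact_force: [1.1, -0.2, -0.9]
grip_width: 29.9
finger_force: 29.8
```

Request:
send_rows(offset=[[-0.35,-0.03,0],[-0.7,-0.06,0],[-0.967,-0.088,0],[-0.967,-0.088,0],[-0.967,-0.088,0]], delta_rot=[[0,0,0],[0,0,0],[0,0,0],[0,0,0],[0,0,0]])

```text
time: 25.5
tool_pos: [451.2, -135.4, 143.0]
tcp_rot: [-3.14, -0.001, 1.501]
contact_force: [0.2, 0.5, -0.6]
grip_width: 29.8
finger_force: 29.8
```

Request:
send_rows(offset=[[0,0,0.2],[0,0,0.45],[0,0,0.7],[0,0,0.88],[0,0,0.97],[0,0,0.97]], delta_rot=[[0,0,0],[0,0,0],[0,0,0],[0,0,0],[0,0,0],[0,0,0]])

```text
time: 26.25
tool_pos: [451.5, -135.2, 27.2]
tcp_rot: [-3.14, -0.001, 1.503]
contact_force: [0.3, -1.0, -0.6]
grip_width: 29.9
finger_force: 29.8
```

Request:
send_rows(offset=[[0,0,0],[0,0,0],[0,0,0],[0,0,0],[0,0,-0.2],[0,0,-0.5],[0,0,-0.8],[0,0,-0.97]], delta_rot=[[0,0,0],[0,0,0],[0,0,0],[0,0,0],[0,0,0],[0,0,0],[0,0,0],[0,0,0]], grip=0.5)

```text
time: 27.25
tool_pos: [452.3, -136.3, 146.0]
tcp_rot: [3.139, 0.001, 1.502]
contact_force: [0.8, -0.0, -1.0]
grip_width: 45.9
finger_force: 0.0
```

Request:
send_rows(offset=[[0.2,0.02,-0.2],[0.45,0.05,-0.38],[0.718,0.08,-0.38]], delta_rot=[[0,0,0],[0,0,0],[0,0,0]], grip=0.75)

```text
time: 27.62
tool_pos: [468.3, -50.3, 191.5]
tcp_rot: [3.138, 0.001, 1.501]
contact_force: [-0.2, -0.1, 0.5]
grip_width: 67.7
finger_force: 0.0
```

Request:
send_rows(offset=[[0.35,0.04,0],[0.718,0.08,0]], delta_rot=[[0,0,0],[0,0,0]])

```text
time: 27.88
tool_pos: [482.9, 35.6, 189.8]
tcp_rot: [3.141, 0.0, 1.501]
contact_force: [0.3, -0.7, 0.5]
grip_width: 68.8
finger_force: 0.0
```

Request:
send_rows(offset=[[0.35,0.04,0],[0.65,0.08,0],[0.718,0.08,0],[0.718,0.08,0]], delta_rot=[[0,0,0],[0,0,0],[0,0,0],[0,0,0]])

```text
time: 28.38
tool_pos: [498.1, 119.7, 189.5]
tcp_rot: [-3.141, 0.0, 1.503]
contact_force: [-0.7, 0.0, -0.4]
grip_width: 68.6
finger_force: 0.0
```

Run:
```python
from h import *
np.set_printoptions(precision=2,suppress=True)
o=get_obs();print(o["time"],o["tool_pos"],o["tcp_rot"],o["contact_force"],o["grip_width"])
inks("w6")
snap("scene","s6");snap("side")
for c in("scene","side"):
  for r in finder.pinpoint("ink1",c): print(c,np.round(r["uv"]),round(r["confidence"],2),onz(c,r["uv"],4))
```

```text
28.375 [498.05 119.74 189.52] [-3.14  0.    1.5 ] [-0.71  0.01 -0.42] 68.6086729738443
0.95 [ 82. 145.  77.] [350. 134. 389. 196.] rect [542.7 164.9] [49.2 33.6] 86.2
0.74 [134. 125.  18.] [ 0. 20. 46. 99.] rect [289.4 256.6] [49.5 33.9] 73.2
0.48 [172. 123.  79.] [127. 225. 506. 361.] rect [495.3  48.9] [323.1  99.9] 3.8
origin [365. 162.] 0.98 [544.32 163.89   4.  ]
origin [32. 64.] 0.78 [266.37 264.19   4.  ]
scene [411. 248.] 0.73 [541.77 164.03   4.  ]
scene [265. 243.] 0.61 [ 456.77 -140.04    4.  ]
scene [341. 240.] 0.6 [484.87  23.68   4.  ]
scene [168. 250.] 0.38 [ 433.33 -344.91    4.  ]
side [154. 269.] 0.87 [263.65 244.95   4.  ]
side [320. 331.] 0.76 [ 445.11 -149.22    4.  ]
side [283. 287.] 0.71 [461.71  13.09   4.  ]
side [281. 248.] 0.49 [542.01 151.98   4.  ]
```

View pics/w6.png

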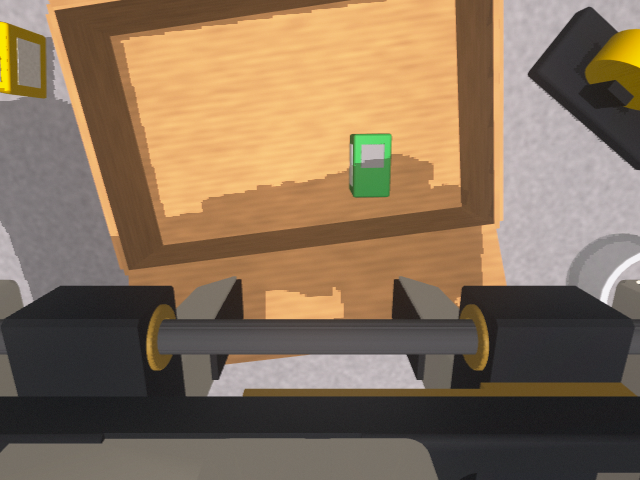

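The wrist view shows green at (371,165), square to the gripper. Yellow is already in the tub, at scene (265,243). Next I'll grasp green.

Request:
send_rows(offset=[[0.2,0.18,0],[0.401,0.353,0.2],[0.401,0.353,0.5],[0.401,0.353,0.69],[0.401,0.353,0.69]], delta_rot=[[0,0,0],[0,0,0],[0,0,0],[0,0,0],[0,0,0]])

```text
time: 29.35
tool_pos: [542.8, 164.4, 105.2]
tcp_rot: [-3.138, 0.001, 1.501]
contact_force: [0.1, -0.4, -0.1]
grip_width: 69.0
finger_force: 0.0
```

Request:
send_rows(offset=[[0,0,0.25],[0,0,0.5],[0,0,0.65],[0,0,0.69],[0,0,0.69]], delta_rot=[[0,0,0],[0,0,0],[0,0,0],[0,0,0],[0,0,0]])

```text
time: 29.98
tool_pos: [544.7, 164.9, 25.1]
tcp_rot: [3.14, -0.0, 1.501]
contact_force: [0.4, 0.3, -0.3]
grip_width: 69.2
finger_force: 0.0
```

Request:
send_rows(offset=[[0,0,0],[0,0,0],[0,0,0],[0,0,0],[0,0,0],[0,0,0],[0,0,0]], delta_rot=[[0,0,0],[0,0,0],[0,0,0],[0,0,0],[0,0,0],[0,0,0],[0,0,0]], grip=0)

```text
time: 30.85
tool_pos: [544.0, 165.0, 24.1]
tcp_rot: [3.141, -0.0, 1.502]
contact_force: [0.3, 0.3, 1.8]
grip_width: 29.4
finger_force: 30.0
```

Request:
send_rows(offset=[[0,0,-0.2],[0,0,-0.5],[0,0,-0.8],[0,0,-1],[0,0,-1]], delta_rot=[[0,0,0],[0,0,0],[0,0,0],[0,0,0],[0,0,0]])

```text
time: 31.48
tool_pos: [544.8, 165.1, 145.5]
tcp_rot: [3.138, -0.001, 1.502]
contact_force: [0.4, -0.3, -1.5]
grip_width: 29.8
finger_force: 30.0
```

Request:
send_rows(offset=[[-0.3,-0.03,0],[-0.65,-0.06,0],[-1,-0.098,0]], delta_rot=[[0,0,0],[0,0,0],[0,0,0]])

```text
time: 31.85
tool_pos: [522.7, 45.0, 142.2]
tcp_rot: [-3.139, 0.0, 1.502]
contact_force: [2.1, -0.2, -0.8]
grip_width: 29.9
finger_force: 30.0
```

Request:
send_rows(offset=[[-0.3,-0.03,0],[-0.65,-0.06,0],[-1,-0.098,0]], delta_rot=[[0,0,0],[0,0,0],[0,0,0]])

```text
time: 32.22
tool_pos: [502.7, -73.9, 142.4]
tcp_rot: [-3.139, -0.001, 1.502]
contact_force: [0.9, 0.2, -0.8]
grip_width: 30.1
finger_force: 30.0
```

Request:
send_rows(offset=[[-0.35,-0.03,0],[-0.7,-0.06,0],[-1,-0.098,0],[-1,-0.098,0],[-1,-0.098,0]], delta_rot=[[0,0,0],[0,0,0],[0,0,0],[0,0,0],[0,0,0]])

```text
time: 32.85
tool_pos: [483.3, -191.0, 142.9]
tcp_rot: [-3.14, -0.001, 1.501]
contact_force: [0.8, 0.2, -1.3]
grip_width: 29.8
finger_force: 30.0
```

Run:
```python
from h import *
np.set_printoptions(precision=2,suppress=True)
o=get_obs();print(o["time"],o["tool_pos"],o["tcp_rot"],o["contact_force"],o["grip_width"])
snap("scene","s7")
for c in("scene",):
  for r in finder.pinpoint("ink1",c): print(c,np.round(r["uv"]),round(r["confidence"],2),onz(c,r["uv"],4))
```

```text
32.85 [ 483.27 -191.01  142.86] [-3.14 -0.    1.5 ] [ 0.79  0.2  -1.28] 29.782081451062655
scene [337. 237.] 0.91 [474.76  16.97   4.  ]
scene [264. 243.] 0.76 [ 456.39 -141.73    4.  ]
scene [414. 163.] 0.56 [257.94 268.14   4.  ]
scene [238. 214.] 0.5 [ 352.11 -186.43    4.  ]
```

View pics/s7.png

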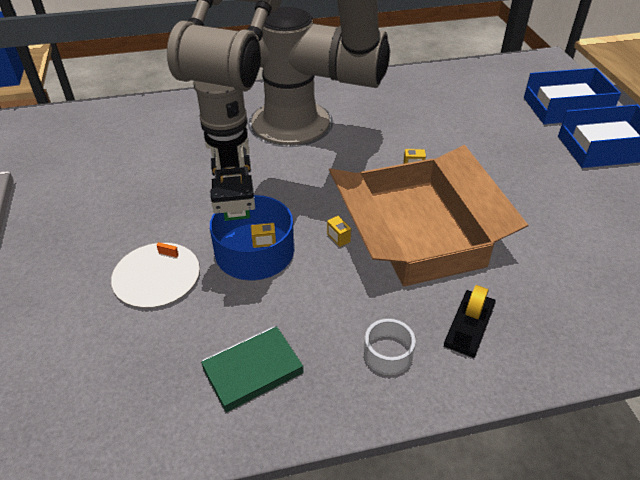

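The carton is empty with its flaps still back, yellow stands in the tub at (263,235), and green is held above the tub at (237,214). I'll lower it in and release.

Request:
send_rows(offset=[[0,0,0.2],[0,0,0.45],[0,0,0.7],[0,0,0.88],[0,0,0.97],[0,0,0.97]], delta_rot=[[0,0,0],[0,0,0],[0,0,0],[0,0,0],[0,0,0],[0,0,0]])

```text
time: 33.7
tool_pos: [483.8, -191.1, 27.3]
tcp_rot: [-3.141, -0.001, 1.503]
contact_force: [0.3, 0.6, -0.8]
grip_width: 29.8
finger_force: 30.0
```

Request:
send_rows(offset=[[0,0,0],[0,0,0],[0,0,0],[0,0,0],[0,0,-0.2],[0,0,-0.5],[0,0,-0.8],[0,0,-0.97]], delta_rot=[[0,0,0],[0,0,0],[0,0,0],[0,0,0],[0,0,0],[0,0,0],[0,0,0],[0,0,0]], grip=0.5)

```text
time: 34.7
tool_pos: [484.4, -192.1, 146.1]
tcp_rot: [3.139, 0.001, 1.502]
contact_force: [0.4, -0.0, -0.0]
grip_width: 45.8
finger_force: 0.0
```

Request:
send_rows(offset=[[-0.15,-0.03,-0.2],[-0.3,-0.06,-0.4],[-0.407,-0.089,-0.467],[-0.407,-0.089,-0.467],[-0.407,-0.089,-0.467]], delta_rot=[[0,0,0],[0,0,0],[0,0,0],[0,0,0],[0,0,0]], grip=1)

```text
time: 35.33
tool_pos: [469.4, -239.1, 199.0]
tcp_rot: [-3.14, -0.001, 1.502]
contact_force: [-0.7, -0.4, -0.2]
grip_width: 90.0
finger_force: 0.0
```

Run:
```python
from h import *
np.set_printoptions(precision=2,suppress=True)
o=get_obs();print(o["time"],o["tool_pos"],o["tcp_rot"],o["contact_force"],o["grip_width"])
cal=optics.get_calibration("wrist"); im=snap("wrist","w8"); snap("scene");snap("side")
for n,z in(("tub",0),("ink1",4)):
  for r in finder.pinpoint(n,"wrist"): print(n,np.round(r["uv"]),round(r["confidence"],2),onz("wrist",r["uv"],z,cal))
for n,z in(("lid",0),("lid_tab",26)):
  R_=[]
  for c in("scene","side"):
    r=finder.pinpoint(n,c); R_.append(ray(c,r[0]["uv"])); print(n,c,r[0]["uv"],r[0]["confidence"],onz(c,r[0]["uv"],z))
  print(tri(R_))
s=finder.silhouettes("tub","wrist")
for r in s[:1]:
    print(r["box"],r["confidence"]); cs,_=cv2.findContours(r["region"].astype(np.uint8),cv2.RETR_EXTERNAL,cv2.CHAIN_APPROX_NONE)
    b=max(cs,key=cv2.contourArea)[:,0]; W=np.array([onz("wrist",q,85,cal)[:2] for q in b if 1<q[1]<270])
    from scipy.optimize import least_squares
    f=least_squares(lambda p:np.hypot(*(W-p[:2]).T)-p[2],[468,-166,85],loss="soft_l1",f_scale=1); print("rim fit",f.x,np.abs(f.fun).mean())
```

```text
35.325 [ 469.41 -239.09  199.  ] [-3.14 -0.    1.5 ] [-0.69 -0.35 -0.18] 90.0189828700995
tub [311. 133.] 0.95 [ 468.36 -165.53    0.  ]
ink1 [291. 107.] 0.59 [ 452.57 -142.43    4.  ]
ink1 [333. 162.] 0.56 [ 486.86 -193.27    4.  ]
lid scene [153.7, 275.5] 0.97 [ 495.85 -376.21   -0.  ]
lid side [427.5, 392.2] 0.71 [ 503.2  -370.49    0.  ]
[ 499.82 -374.52    4.83]
lid_tab scene [167.8, 246.4] 0.62 [ 444.08 -341.31   26.  ]
lid_tab side [393.6, 388.1] 0.91 [ 446.54 -349.79   26.  ]
[ 446.26 -344.81   25.19]
[187.2, 0.0, 428.3, 245.8] 0.89
rim fit [ 468.58 -164.79   83.8 ] 0.2920022486955751
```

View pics/w8.png

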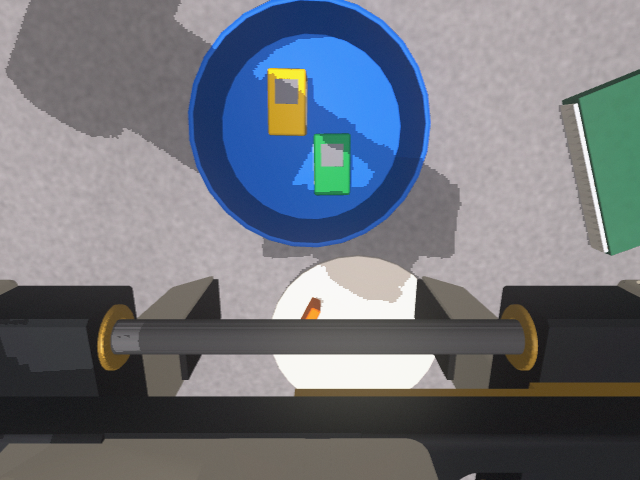

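The tub view shows yellow at (287,100) and green at (332,165), both standing. The rim fit puts the tub centre at (468.6,-165). Next I'll fetch the lid by its tab.

Request:
send_rows(offset=[[-0.3,-0.03,0.1],[-0.6,-0.07,0.3],[-0.875,-0.103,0.5],[-0.875,-0.103,0.667],[-0.875,-0.103,0.667]], delta_rot=[[0,0,0.02],[0,0,0.045],[0,0,0.065],[0,0,0.073],[0,0,0.073]])

```text
time: 36.45
tool_pos: [449.3, -343.2, 118.5]
tcp_rot: [-3.138, -0.001, 1.043]
contact_force: [0.1, 0.7, -0.4]
grip_width: 91.6
finger_force: 0.0
```

Request:
send_rows(offset=[[0,0,0.25],[0,0,0.5],[0,0,0.72],[0,0,0.82],[0,0,0.85],[0,0,0.85]], delta_rot=[[0,0,0],[0,0,0],[0,0,0],[0,0,0],[0,0,0],[0,0,0]])

```text
time: 37.2
tool_pos: [450.8, -344.0, 18.9]
tcp_rot: [3.14, 0.0, 1.043]
contact_force: [0.6, 0.9, -0.2]
grip_width: 92.1
finger_force: 0.0
```

Request:
send_rows(offset=[[0,0,0],[0,0,0],[0,0,0],[0,0,0],[0,0,0],[0,0,0],[0,0,0],[0,0,0]], delta_rot=[[0,0,0],[0,0,0],[0,0,0],[0,0,0],[0,0,0],[0,0,0],[0,0,0],[0,0,0]], grip=0)

```text
time: 38.2
tool_pos: [450.2, -343.6, 18.0]
tcp_rot: [-3.142, -0.0, 1.043]
contact_force: [0.3, -0.8, -0.0]
grip_width: 16.3
finger_force: 0.0
```

Request:
send_rows(offset=[[0,0,0],[0,0,0],[0,0,0],[0,0,0],[0,0,0]], delta_rot=[[0,0,0],[0,0,0],[0,0,0],[0,0,0],[0,0,0]])

```text
time: 38.83
tool_pos: [450.3, -343.7, 18.1]
tcp_rot: [3.141, -0.0, 1.043]
contact_force: [-0.3, 0.3, 0.0]
grip_width: 9.8
finger_force: 30.0
```

Request:
send_rows(offset=[[0,0,-0.15],[0,0,-0.4],[0,0,-0.7],[0,0,-0.95],[0,0,-1],[0,0,-1]], delta_rot=[[0,0,0],[0,0,0],[0,0,0],[0,0,0],[0,0,0],[0,0,0]])

```text
time: 39.58
tool_pos: [449.9, -343.3, 137.3]
tcp_rot: [-3.141, -0.0, 1.043]
contact_force: [-0.8, -0.8, -1.5]
grip_width: 10.1
finger_force: 30.0
```

Request:
send_rows(offset=[[0.15,-0.12,0],[0.34,-0.27,0],[0.54,-0.43,0],[0.678,-0.538,0],[0.678,-0.538,0]], delta_rot=[[0,0,0],[0,0,0],[0,0,0],[0,0,0],[0,0,0]])

```text
time: 40.2
tool_pos: [435.0, -239.5, 137.3]
tcp_rot: [-3.14, -0.0, 1.045]
contact_force: [0.3, -1.6, -0.5]
grip_width: 9.7
finger_force: 30.0
```

Request:
send_rows(offset=[[0.15,-0.12,0],[0.34,-0.27,0],[0.54,-0.43,0],[0.678,-0.538,0],[0.678,-0.538,0],[0.678,-0.538,0]], delta_rot=[[0,0,0],[0,0,0],[0,0,0],[0,0,0],[0,0,0],[0,0,0]])

```text
time: 40.95
tool_pos: [420.9, -138.5, 138.1]
tcp_rot: [3.141, 0.0, 1.043]
contact_force: [0.1, -0.8, -2.5]
grip_width: 9.8
finger_force: 30.0
```

Run:
```python
from h import *
np.set_printoptions(precision=2,suppress=True)
o=get_obs();print(o["time"],o["tool_pos"],o["tcp_rot"],o["contact_force"],o["grip_width"])
snap("scene","s9");snap("side")
for n in("lid","lid_tab"):
  R_=[]
  for c in("scene","side"):
    r=finder.pinpoint(n,c); print(n,c,[(np.round(x["uv"],1),round(x["confidence"],2)) for x in r])
    if r: R_.append(ray(c,r[0]["uv"]))
  print(tri(R_))
```

```text
40.95 [ 420.95 -138.48  138.12] [3.14 0.   1.04] [ 0.13 -0.83 -2.5 ] 9.789252550080617
lid scene [(array([249.8, 206.8]), 0.89)]
lid side [(array([337.6, 280.7]), 0.76)]
[ 469.47 -166.03  121.24]
lid_tab scene [(array([259.6, 182.8]), 0.78)]
lid_tab side [(array([306.2, 269. ]), 0.64)]
[ 425.91 -136.54  145.27]
```

Request:
send_rows(offset=[[0,0,0.1],[0,0,0.2],[0,0,0.25],[0,0,0.3],[0,0,0.33],[0,0,0.345],[0,0,0.345]], delta_rot=[[0,0,0],[0,0,0],[0,0,0],[0,0,0],[0,0,0],[0,0,0],[0,0,0]])

```text
time: 42.12
tool_pos: [420.7, -138.1, 96.7]
tcp_rot: [3.141, -0.0, 1.043]
contact_force: [-1.5, -0.0, -1.4]
grip_width: 10.0
finger_force: 30.0
```

Request:
send_rows(offset=[[0,0,0.006],[0,0,0.012],[0,0,0.016],[0,0,0.016]], delta_rot=[[0,0,0],[0,0,0],[0,0,0],[0,0,0]])

```text
time: 42.62
tool_pos: [420.7, -138.1, 95.0]
tcp_rot: [3.141, -0.0, 1.043]
contact_force: [-1.3, -0.0, 2.8]
grip_width: 10.0
finger_force: 30.0
```

Request:
send_rows(offset=[[0,0,0],[0,0,0],[0,0,0],[0,0,0],[0,0,-0.1],[0,0,-0.3],[0,0,-0.7],[0,0,-1]], delta_rot=[[0,0,0],[0,0,0],[0,0,0],[0,0,0],[0,0,0],[0,0,0],[0,0,0],[0,0,0]], grip=1)

```text
time: 43.62
tool_pos: [420.9, -138.2, 217.3]
tcp_rot: [3.139, -0.0, 1.043]
contact_force: [1.0, -0.4, 0.0]
grip_width: 85.4
finger_force: 0.0
```

Request:
send_rows(offset=[[-0.2,-0.1,0],[-0.4,-0.2,0],[-0.4,-0.2,0],[-0.4,-0.2,0]], delta_rot=[[0,0,0],[0,0,0],[0,0,0],[0,0,0]])

```text
time: 44.12
tool_pos: [376.3, -167.4, 215.2]
tcp_rot: [3.14, -0.0, 1.042]
contact_force: [-0.2, 0.9, 0.1]
grip_width: 91.7
finger_force: 0.0
```

Run:
```python
from h import *
from scipy.optimize import least_squares
np.set_printoptions(precision=2,suppress=True)
o=get_obs();print(o["time"],o["tool_pos"],o["tcp_rot"],o["contact_force"],o["grip_width"])
cal=optics.get_calibration("wrist");a=snap("side");s=snap("scene");w=snap("wrist")
for n in("lid","lid_tab","flap_l_edge","flap_r_edge"):
  R_=[]
  for c in("scene","side"):
    r=finder.pinpoint(n,c); print(n,c,[(np.round(x["uv"],1),round(x["confidence"],2)) for x in r][:3])
    if r: R_.append(ray(c,r[0]["uv"]))
  print(tri(R_))
for r in finder.silhouettes("lid","wrist")[:1]:
    cs,_=cv2.findContours(r["region"].astype(np.uint8),cv2.RETR_EXTERNAL,cv2.CHAIN_APPROX_NONE)
    b=max(cs,key=cv2.contourArea)[:,0]; print(r["box"])
    W=np.array([onz("wrist",q,90,cal)[:2] for q in b if 1<q[1]<270])
    f=least_squares(lambda p:np.hypot(*(W-p[:2]).T)-p[2],[468,-166,88],loss="soft_l1",f_scale=1); print("lid fit",f.x,np.abs(f.fun).mean())
A=cv2.resize(s[130:310,180:420],(480,360),interpolation=cv2.INTER_CUBIC); B=cv2.resize(a[240:380,250:435],(476,360),interpolation=cv2.INTER_CUBIC)
cv2.imwrite("pics/fin.png",cv2.resize(np.hstack([A,B])[:,:,::-1],(796,300)))
```

```text
44.125 [ 376.25 -167.39  215.25] [ 3.14 -0.    1.04] [-0.16  0.87  0.1 ] 91.66939606374032
lid scene [(array([249. , 224.1]), 0.78), (array([253.4, 371.2]), 0.7)]
lid side [(array([334.5, 300.1]), 0.86)]
[ 466.65 -167.7    76.98]
lid_tab scene [(array([257.3, 198.6]), 0.93)]
lid_tab side [(array([307.1, 290.1]), 0.68)]
[ 423.55 -143.15  103.89]
flap_l_edge scene [(array([495.6, 184.2]), 0.66)]
flap_l_edge side [(array([212.4, 188. ]), 0.9), (array([394.2, 239.6]), 0.61)]
[478.34 370.21  95.49]
flap_r_edge scene [(array([347.2, 210.7]), 0.89)]
flap_r_edge side [(array([337. , 333.3]), 0.64), (array([293.1, 239.6]), 0.63)]
[479.48 -36.17   0.35]
[307.6, 38.4, 538.7, 276.6]
lid fit [ 469.02 -165.16   87.08] 0.24174598009582704
```

View pics/fin.png

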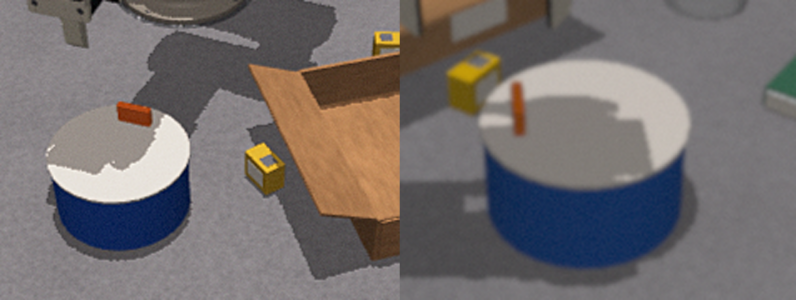

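The lid sits flat on the tub. Its fitted centre is (469.0,-165.2) against the tub's (468.6,-164.8), at height 77 mm. The flaps are still back and the arm is clear.

```bash
python3 -c "
from plant import ticket
print(ticket.close_job())"
```

```text
the job is handed in; nothing more can be done
None
```

The job is handed in (no verdict was returned): both flaps are folded back, the two cartridges found in the carton (yellow ink1 and green ink3) are in the tub, and the lid is back on, flat and centred to within about 1 mm; the arm stayed clear of the book, tape and dispenser.

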